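# Snap the retaining clip onto the banding wheel's spindle

## Task

The heavy banding wheel stands upside down on the bench with its split retaining clip lying on the foot face in front of the spindle. Pick up the wooden-handled fork tool and with it push the clip sideways into the spindle's groove until it snaps fully home; do not touch the clip with the gripper. Then lay the fork tool flat on the bench and let go, leaving the bucket, clay lump and brush where they are.

Things in the scene. Friction and masses are not known exactly. Their poses are not given: they have to be found in the camera images.
- wheel: Heavy banding wheel (turntable), fixed, upside down: grey disc 250 mm diameter, 18 mm thick on the bench, dark neck, on top the round foot, 230 mm diameter, flat face 70 mm above the bench, spindle up from its middle. 3 rubber pads (24 mm wide, 6 high) on the face, 95 mm out at 0 and +-120 deg from +x. Origin: spindle axis at bench level, z up. Clip waits on its -x side; push roughly along +x.
- spindle (a point): Spindle axis at the height of the foot face (70 mm above the bench). The groove is the smooth, greased stretch right above the face, 24 mm diameter, 13 mm high; above it a head of 34 mm diameter, 12 mm high (top 25 mm over the face). The clip belongs in the groove, flat on the face.
- clip: Dark steel split clip, loose, flat on the foot face, mouth facing the spindle (within about 0.2 rad). 10 mm thick, 60 mm wide, 80 mm long, 100 g. Origin: underside, centre of its seat (on the spindle axis when home); +x out of the mouth, z up. Sprung jaws with flared lips (ends at x = 31 mm) meet the spindle when the origin is 22 mm from the axis, spread under 10 to 20 N and snap shut within about 10 mm.
- clip_back (a point): Underside middle of the clip's back (clip x = -32 mm; axes as the clip's). The back is a straight upright edge, 60 mm wide, to push on; a tab 16 mm wide sticks out of its middle, back to clip x = -49 mm. Push until the seat meets the spindle: this point is then 31 to 33 mm from the axis.
- fork: Fork tool, loose, flat on the bench, about 0.25 kg, 165 mm long. Wooden grip block, x = -55 to 55 mm, 26 mm wide (y), 34 mm high; ahead of it, flush with the underside, a flat steel fork 8 mm thick with two tines. Origin: underside, middle of the grip; +x towards the tine ends, z up.
- fork_tips (a point): Midway between the ends of the two tines, at the underside (fork x = 110 mm; axes as the fork's). Each tine is 10 mm wide, the gap between them 24 mm wide and 31 mm deep (44 mm over both). The gap straddles the clip's tab and the tine ends push on the clip's back, the tool's underside just over the foot face.
- bucket: Bystander: open plastic tub, 110 mm diameter, 125 mm high, origin at the middle of its base.
- clay: Bystander: brown lump of clay, 68 mm diameter, 53 mm high, origin at the middle of its base.
- brush: Bystander: flat brush 200 mm long lying on the bench, origin under its middle, bristles to +x.
There are look-alikes about, which are no part of the job. Of the things that look like the fork, take the one that is farthest to the robot's left at the start. Several things have the shape of the clip; the one meant has the colours described above.

How it is judged:
On the way:
1. the held fork tool presses the clip against the spindle (contact force between the fingers and fork above 1 N and contact force between fork and clip above 1 N and horizontal distance between clip and spindle between 0.005 and 0.024 m).
At the end, for the whole second after the job is handed in: The clip is snapped home in the groove: its origin within 4 mm of the spindle axis, flat (within 0.12 rad) at the foot face (4 mm below to 5 mm above); the fork tool lies flat on the bench (origin below 10 mm, tilt under 0.12 rad); both at rest (horizontal distance between clip and spindle below 0.004 m and z of clip in the frame of wheel between 0.066 and 0.075 m and angle between each of clip, fork's own z axis and vertical below 0.12 rad and height (world z) of fork below 0.01 m and linear speed of each of fork, clip below 0.02 m/s); the robot touches nothing.
It fails at once if the gripper touches the clip (contact force between any of the fingers, the arm and clip above 0.5 N).
It fails at once if the bucket is knocked away (more than 25 mm) (distance of bucket from where it was at the start of the episode above 0.025 m).
It fails at once if the clay is knocked away (more than 25 mm) (distance of clay from where it was at the start of the episode above 0.025 m).
It fails at once if the brush is knocked away (more than 25 mm) (distance of brush from where it was at the start of the episode above 0.025 m).
It also fails if it takes over 48 s, if anything falls off the work surface, if the arm or the gripper's body presses on something with over 40 N, if the wrist force passes 120 N, or if a joint passes its speed limit or range.

## Robot

A 7-joint arm with a two-finger parallel gripper is mounted at the origin on the work surface. World frame = base frame: x ahead of the robot, y to its left, z up, the work surface at z = 0. Lengths are in m, angles in rad, forces in N, time in s.
With the tool pointing down it reaches from about 0.375 to 0.925 m from the base axis. Payload 3.1 kg.
Tool frame: the origin (TCP) lies between the finger pads; the fingertips stand 19 mm ahead of it and the grasp point (between the pads) is the TCP; z points along the fingers, y is the line along which they close (so a half turn about z gives the same grasp; the last joint's range is limited). The gripper opens to 85 mm and grips with 20 to 120 N. Pads are 22 mm wide; open, the fingers measure 114 mm over their backs; the gripper's body (76 mm by 85 mm) begins 54 mm behind the grasp point. The pads swing forward as they close: fully open they stand 13 mm farther back than shut.
Start: joints at [1.244, 0.383, 0.044, 1.598, -0.018, 1.161, -0.05], TCP at [0.147, -0.633, 0.25] pointing down, gripper open.
Joint ranges: [-2.61, 2.61], [-0.41, 2.15], [-1.48, 1.57], [0, 2.5], [-1.57, 4.71], [0.05, 1.97], [-2.85, 2.85]. Speed limits (rad/s): [2.79, 2.79, 3.14, 3.14, 3.14, 3.14, 3.14].

## Interface

Orientations are given as a unit quaternion [x, y, z, w].
In Python, from bench import move_ptp, movel, move_j, move_gripper, pause, inverse_kinematics, read_camera, camera_params, MotionError, sign_off, look_for, tip_of, read_time_s, read_qpos, read_joint_vel, read_effort, read_eef_pos, read_tcp_rot, read_ft_force, read_ft_torque, read_finger_gap, read_grasp_force gives the robot as it stands. Calls block until the motion is done:
- move_ptp(position, orientation): joint-space move of the TCP to a pose.
- movel(position, orientation=None, speed=0.15): straight line of the TCP; orientation=None keeps the orientation; speed is the mean speed in m/s.
- move_j(angles): joint-space move.
- move_gripper(opening, effort=None): finger opening in m; effort is the grip in N (None keeps the last); returns when the fingers have stopped.
- pause(seconds).
- inverse_kinematics(position, orientation): joint angles nearest the present ones, or None.
- read_camera(name): name is "side" or "top"; returns the picture (400x640x3 uint8, red, green, blue); there is no depth.
- camera_params(name): a dict with "K" (3x3 intrinsics, pixels), "camera_from_world" (4x4, takes a point from world to camera coordinates). Camera axes: x right, y down, z forward; pixel columns grow to the right and rows downward; lengths in m; the calibration is good to about 2 mm. A picture is of the moment at which its call begins. camera_params takes no time and is no camera call.
A pose or a line that the arm cannot do raises MotionError and nothing moves.
- sign_off(): hands the job in; it is judged then, once.
Trained networks look in the newest picture that a camera, given by its name, has taken for a name from the list of things; names that differ only in an ending like _2 or _b are one class to them, and where a whole thing is asked for, a point or a joint stands for the part that bears it (a point fixed in the world has none). Each returns a list of dicts, best first, with "confidence" (0 to 1); they miss things now and then, are a little off and sometimes report something else, mostly with a low value. They report only what shows in the picture. A call takes as long as a camera call. They do not tell look-alikes from the thing itself.
- look_for(camera, name): "at" ([column, row] in pixels, amid what is visible of it).
- tip_of(camera, name): "at" ([column, row] in pixels: a listed point, or the origin of a listed thing).
Readings, each from a call of its own:
- read_time_s(): time.
- read_qpos(): joint angles.
- read_joint_vel(): joint speeds.
- read_effort(): joint torques, N m.
- read_eef_pos(): TCP position.
- read_tcp_rot(): TCP orientation.
- read_ft_force(): force on the tool from outside, world axes, zero at the start.
- read_ft_torque(): the same for the moment, N m.
- read_finger_gap(): finger opening in m.
- read_grasp_force(): force on a finger pad.
Only numpy, scipy, OpenCV 4.12 (cv2) and the standard library are available. Lean on these libraries where they do the work, as an engineer would, in place of code of your own. Each camera call takes 0.05 s, during which the arm holds its last target. There are 200 camera calls.

## Working session

There is one attempt and no reset: what is moved stays moved. The work goes in short steps, each a Python script; the robot and the scene stay as the last script left them, time stands still between calls to the robot, and variables do not carry over. Pictures are saved under pics/ and viewed, at most 10 in all, crops included, and the job is handed in when it is done.

```bash
mkdir -p pics
cat > h.py <<'E'
import numpy as np, cv2
from bench import *
def ray(cam,px):
    p=camera_params(cam);K=np.array(p["K"]);T=np.array(p["camera_from_world"])
    R,t=T[:3,:3],T[:3,3]; return -R.T@t, R.T@np.linalg.solve(K,[px[0],px[1],1])
def at_z(cam,px,z):
    o,d=ray(cam,px); return o+d*(z-o[2])/d[2]
def proj(cam,P):
    p=camera_params(cam);c=np.array(p["camera_from_world"])@np.append(P,1);q=np.array(p["K"])@c[:3];return q[:2]/q[2]
E
python3 - <<'E'
from h import *
for c in("top","side"):
    im=read_camera(c);cv2.imwrite(f"pics/{c}0.png",im[:,:,::-1])
    print(c,"cam at",ray(c,[320,200])[0].round(3))
    for n,z in(("wheel",.07),("spindle",.07),("clip",.07),("clip_back",.07),("fork",0),("fork_tips",0),("bucket",0),("clay",0),("brush",0)):
        for r in tip_of(c,n)[:4]: print(n,"tip",np.round(r["at"],1),round(r["confidence"],2),at_z(c,r["at"],z).round(4)[:2])
        if n in("clip","fork"):
            for r in look_for(c,n)[:4]: print(n,"look",np.round(r["at"],1),round(r["confidence"],2))
E
```

```text
top cam at [ 0.337 -0.055  1.453]
wheel tip [340.7 197.4] 0.59 [ 0.582  -0.0904]
spindle tip [344.7 193. ] 0.63 [ 0.5948 -0.1024]
clip tip [262.  193.7] 0.79 [0.598  0.1399]
clip tip [320.7 185.4] 0.61 [ 0.619  -0.0327]
clip look [263.  188.5] 0.62
clip look [312.7 182.3] 0.57
clip_back tip [267.  181.7] 0.59 [0.6336 0.1252]
clip_back tip [311.  183.9] 0.57 [ 0.6241 -0.0042]
fork tip [203.4 222.4] 0.72 [0.526  0.3289]
fork tip [240.9 293.4] 0.65 [0.3104 0.2124]
fork look [210.9 225.1] 0.85
fork look [244.4 290.3] 0.56
fork_tips tip [271.5 267.8] 0.81 [0.3843 0.1209]
fork_tips tip [243.5 233.5] 0.79 [0.4894 0.2059]
bucket tip [440.4 204.9] 0.78 [ 0.5645 -0.3958]
clay tip [411.1 261.4] 0.64 [ 0.3949 -0.2983]
brush tip [267.8 136. ] 0.77 [0.7951 0.1317]
side cam at [-0.059  0.92   0.925]
wheel tip [317.7 204. ] 0.59 [ 0.5512 -0.0174]
spindle tip [291.3 200.7] 0.65 [0.6226 0.0079]
spindle tip [315.8 188.5] 0.58 [ 0.5952 -0.0766]
clip tip [298.2 191.4] 0.75 [ 0.6308 -0.0387]
clip tip [264.7 249.8] 0.75 [0.564  0.2082]
clip look [296.2 193. ] 0.54
clip look [262.8 247.8] 0.53
clip_back tip [292.6 202.5] 0.84 [0.6147 0.0128]
clip_back tip [257.9 242.1] 0.54 [0.596  0.1942]
fork tip [351.7 306.9] 0.65 [0.3192 0.2018]
fork tip [246.2 306.4] 0.58 [0.5329 0.3308]
fork look [349.7 296.7] 0.91
fork look [252.  297.7] 0.74
fork_tips tip [281.9 284.3] 0.84 [0.5021 0.2285]
fork_tips tip [290.8 199.7] 0.72 [ 0.6825 -0.0701]
fork_tips tip [341.8 275.6] 0.71 [0.3905 0.1254]
bucket tip [374.1 160.8] 0.75 [ 0.5665 -0.3934]
clay tip [408.8 193.8] 0.69 [ 0.39  -0.281]
brush tip [218.7 223.5] 0.87 [0.795  0.1297]
```

View pics/top0.png

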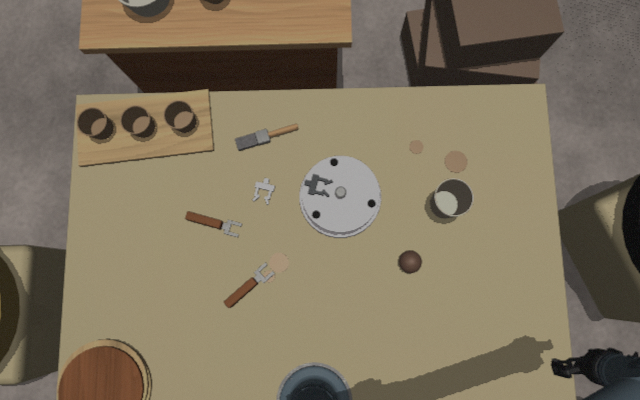

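View pics/side0.png

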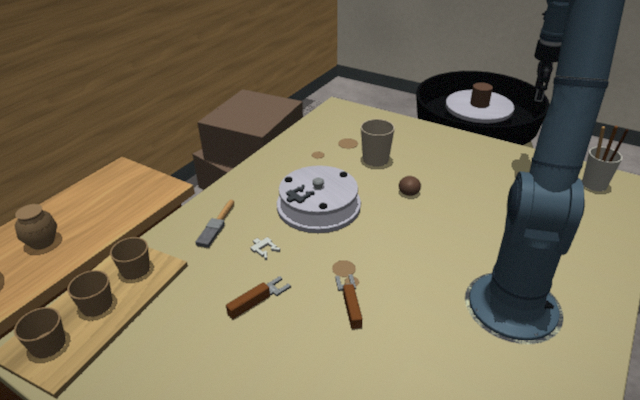

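Top view: forks at (210,224) and (248,287). The robot's left is image left, so I want the one at (210,224). Clip shapes are light at (263,190) and dark at (317,185). The dark one on the wheel foot fits the description. The wheel pads are at (334,162), (316,214) and (371,203). I'll confirm in a crop and fit the shapes.

```bash
cat >> h.py <<'E'
from scipy.optimize import minimize
S=6
def sil(cam,parts,pose,x0,y0,w,h):
    """supersampled silhouette of boxes (x0,x1,y0,y1,z0,z1) at pose x,y,yaw,zbase"""
    m=np.zeros((h*S,w*S),np.uint8);c,s=np.cos(pose[2]),np.sin(pose[2])
    for b in parts:
        P=[proj(cam,[pose[0]+c*x-s*y,pose[1]+s*x+c*y,pose[3]+z]) for x in b[:2] for y in b[2:4] for z in b[4:]]
        P=((np.array(P)-[x0,y0]+.5)*S)
        cv2.fillConvexPoly(m,cv2.convexHull(np.round(P*16).astype(np.int32)),1,shift=4)
    return cv2.resize(m.astype(np.float32),(w,h),interpolation=cv2.INTER_AREA)
def fit(views,parts,p0,z):
    """views: list of (cam,soft mask,x0,y0)"""
    f=lambda p:sum(np.abs(sil(c,parts,[*p,z],x,y,m.shape[1],m.shape[0])-m).sum()/m.sum() for c,m,x,y in views)
    best=min((minimize(f,[p0[0],p0[1],p0[2]+d],method="Nelder-Mead",options=dict(initial_simplex=np.array([p0[0],p0[1],p0[2]+d])+np.array([[0,0,0],[.012,0,0],[0,.012,0],[0,0,.15]]),xatol=1e-4,fatol=1e-4)) for d in(-.1,.1)),key=lambda r:r.fun)
    return best.x,best.fun
HANDLE=[(-.055,.055,-.013,.013,0,.034)]
def wood(im):
    i=im.astype(np.float32);return np.clip((i[:,:,0]-i[:,:,2]-35)/25,0,1)*(i[:,:,1]<.72*i[:,:,0])
E
python3 - <<'E'
from h import *
T=cv2.imread("pics/top0.png")[:,:,::-1];D=cv2.imread("pics/side0.png")[:,:,::-1]
mt=wood(T)[195:245,175:225];ms=wood(D)[270:325,215:280]
p0=[.526,.329,np.arctan2(.2059-.3289,.4894-.526)]
for v in ([("top",mt,175,195)],[("side",ms,215,270)],[("top",mt,175,195),("side",ms,215,270)]): 
    r=fit(v,HANDLE,p0,0);print("fork",r[0].round(4),round(r[1],3))
g=T.min(2)
def cen(px,r=6):
    x,y=px;w=np.clip(120-T[y-r:y+r+1,x-r:x+r+1].max(2).astype(float),0,None);yy,xx=np.mgrid[y-r:y+r+1,x-r:x+r+1];return (xx*w).sum()/w.sum(),(yy*w).sum()/w.sum()
P=np.array([at_z("top",cen(p),.076) for p in((334,162),(316,214),(371,203))])[:,:2]
C=P.mean(0);print("centre",C.round(4),"radii",np.linalg.norm(P-C,axis=1).round(4),"yaw",np.arctan2(*(P[2]-C)[::-1]).round(3))
m=((T.max(2)<115)*255).astype(np.uint8)
a=cv2.resize(T[150:250,180:390],None,fx=3.8,fy=3.8,interpolation=cv2.INTER_CUBIC)
b=cv2.resize(D[160:235,270:370],None,fx=3,fy=3,interpolation=cv2.INTER_CUBIC)
k=cv2.cvtColor(cv2.resize(m[160:235,295:395],None,fx=3,fy=3,interpolation=0),cv2.COLOR_GRAY2RGB)
row=np.zeros((225,a.shape[1],3),np.uint8);row[:,:300]=b;row[:,320:620]=k
cv2.imwrite("pics/crop.png",np.vstack([a,row])[:,:,::-1])
E
```

```text
fork [ 0.5319  0.3236 -1.9186] 0.455Traceback (most recent call last):
  File "<stdin>", line 6, in <module>
  File "h.py", line 23, in fit
    best=min((minimize(f,[p0[0],p0[1],p0[2]+d],method="Nelder-Mead",options=dict(initial_simplex=np.array([p0[0],p0[1],p0[2]+d])+np.array([[0,0,0],[.012,0,0],[0,.012,0],[0,0,.15]]),xatol=1e-4,fatol=1e-4)) for d in(-.1,.1)),key=lambda r:r.fun)
  File "h.py", line 23, in <genexpr>
    best=min((minimize(f,[p0[0],p0[1],p0[2]+d],method="Nelder-Mead",options=dict(initial_simplex=np.array([p0[0],p0[1],p0[2]+d])+np.array([[0,0,0],[.012,0,0],[0,.012,0],[0,0,.15]]),xatol=1e-4,fatol=1e-4)) for d in(-.1,.1)),key=lambda r:r.fun)
              ~~~~~~~~^^^^^^^^^^^^^^^^^^^^^^^^^^^^^^^^^^^^^^^^^^^^^^^^^^^^^^^^^^^^^^^^^^^^^^^^^^^^^^^^^^^^^^^^^^^^^^^^^^^^^^^^^^^^^^^^^^^^^^^^^^^^^^^^^^^^^^^^^^^^^^^^^^^^^^^^^^^^^^^^^^^^^^^^^^^^^^^^^^^^^^
    res = _minimize_neldermead(fun, x0, args, callback, bounds=bounds,
                               **options)
    fxr = func(xr)
    fx = function(np.copy(x), *(wrapper_args + args))
  File "h.py", line 22, in <lambda>
    f=lambda p:sum(np.abs(sil(c,parts,[*p,z],x,y,m.shape[1],m.shape[0])-m).sum()/m.sum() for c,m,x,y in views)
               ~~~^^^^^^^^^^^^^^^^^^^^^^^^^^^^^^^^^^^^^^^^^^^^^^^^^^^^^^^^^^^^^^^^^^^^^^^^^^^^^^^^^^^^^^^^^^^^
  File "h.py", line 22, in <genexpr>
    f=lambda p:sum(np.abs(sil(c,parts,[*p,z],x,y,m.shape[1],m.shape[0])-m).sum()/m.sum() for c,m,x,y in views)
                          ~~~^^^^^^^^^^^^^^^^^^^^^^^^^^^^^^^^^^^^^^^^^^
  File "h.py", line 16, in sil
    P=[proj(cam,[pose[0]+c*x-s*y,pose[1]+s*x+c*y,pose[3]+z]) for x in b[:2] for y in b[2:4] for z in b[4:]]
       ~~~~^^^^^^^^^^^^^^^^^^^^^^^^^^^^^^^^^^^^^^^^^^^^^^^^^
  File "h.py", line 9, in proj
    p=camera_params(cam);c=np.array(p["camera_from_world"])@np.append(P,1);q=np.array(p["K"])@c[:3];return q[:2]/q[2]
ValueError: time passes only in moves, steps and waits
```

```bash
python3 - <<'E'
s=open("h.py").read()
s=s.replace("from bench import *\n","from bench import *\nimport bench,functools\ncamera_params=functools.cache(bench.camera_params)\n",1)
i=s.index("def wood");s=s[:i]+'''def wood(im):
    i=im.astype(np.float32);return np.clip((i[:,:,0]/(i[:,:,1]+1)-1.25)/.25,0,1)*(i[:,:,0]<200)
'''
open("h.py","w").write(s)
E
cat > m.py <<'E'
from h import *
T=cv2.imread("pics/top0.png")[:,:,::-1];D=cv2.imread("pics/side0.png")[:,:,::-1]
mt=wood(T)[195:245,175:225];ms=wood(D)[270:325,215:280]
p0=[.526,.329,np.arctan2(.2059-.3289,.4894-.526)]
for v in ([("top",mt,175,195)],[("side",ms,215,270)],[("top",mt,175,195),("side",ms,215,270)]): 
    r=fit(v,HANDLE,p0,0);print("fork",r[0].round(4),round(r[1],3))
def cen(px,r=6):
    x,y=px;w=np.clip(120-T[y-r:y+r+1,x-r:x+r+1].max(2).astype(float),0,None);yy,xx=np.mgrid[y-r:y+r+1,x-r:x+r+1];return (xx*w).sum()/w.sum(),(yy*w).sum()/w.sum()
P=np.array([at_z("top",cen(p),.076) for p in((334,162),(316,214),(371,203))])[:,:2]
C=P.mean(0);print("centre",C.round(4),"radii",np.linalg.norm(P-C,axis=1).round(4),"yaw",np.arctan2(*(P[2]-C)[::-1]).round(3))
m=((T.max(2)<115)*255).astype(np.uint8)
a=cv2.resize(T[150:250,180:390],None,fx=3.8,fy=3.8,interpolation=cv2.INTER_CUBIC)
b=cv2.resize(T[165:205,295:350],None,fx=5,fy=5,interpolation=cv2.INTER_CUBIC)
b2=cv2.resize(D[175:215,275:330],None,fx=5,fy=5,interpolation=cv2.INTER_CUBIC)
row=np.zeros((200,a.shape[1],3),np.uint8);row[:,:275]=b;row[:,290:565]=b2
row[:50,570:620]=(mt*255)[:,:,None];row[60:115,570:635]=(ms*255)[:,:,None]
cv2.imwrite("pics/crop.png",np.vstack([a,row])[:,:,::-1])
E
python3 m.py
```

```text
fork [ 0.5322  0.3259 -1.9102] 0.341
fork [ 0.5315  0.322  -1.7737] 0.251
fork [ 0.5321  0.3242 -1.8827] 0.631
centre [ 0.5943 -0.0889] radii [0.0948 0.0948 0.0947] yaw -1.915
```

View pics/crop.png

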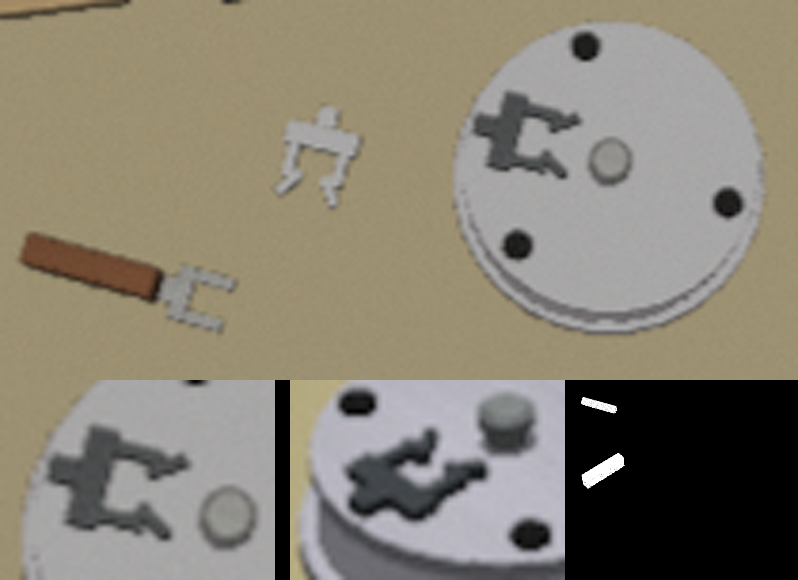

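The crop confirms both choices. The wanted fork is the left one at crop (130,275), and the dark clip is at crop (520,140), next to the spindle at (610,160). The light clip at (325,150) is a decoy. Next I'll fit the clip pose and grasp the fork.

```bash
cat >> h.py <<'E'
from scipy.spatial.transform import Rotation as Ro
def down(yaw,flip=False):
    y=yaw+np.pi*flip;c,s=np.cos(y),np.sin(y)
    return Ro.from_matrix(np.array([[c,s,0],[s,-c,0],[0,0,-1]])).as_quat()
CLIP=[(-.032,-.013,-.03,.03,0,.01),(-.049,-.032,-.008,.008,0,.01),(-.013,.018,.014,.023,0,.01),(-.013,.018,-.023,-.014,0,.01)]
def fitclip(T,z=.07,p0=(.614,-.033,-1.75)):
    a=T[165:210,295:332].max(2).astype(float);m=np.clip((135-a)/50,0,1).astype(np.float32)
    m*=(cv2.dilate(cv2.morphologyEx((m>.3).astype(np.uint8),cv2.MORPH_OPEN,np.ones((2,2))),np.ones((3,3)))>0)
    n,l,st,_=cv2.connectedComponentsWithStats((m>.2).astype(np.uint8));k=1+st[1:,4].argmax();m*=(l==k)
    return fit([("top",m,295,165)],CLIP,p0,z)
E
python3 - <<'E'
from h import *
T=cv2.imread("pics/top0.png")[:,:,::-1]
p,f=fitclip(T);C=np.array([.5943,-.0889]);d=C-p[:2]
print("clip",p.round(4),round(f,3),"dist",np.hypot(*d).round(4),"dir to spindle",np.arctan2(d[1],d[0]).round(3))
xy=[.532,.324];yaw=-1.86
sols=[(f,inverse_kinematics([*xy,.2],down(yaw,f))) for f in(False,True)]
for f,q in sols: print(f,None if q is None else np.round(q,2))
f=min((s for s in sols if s[1] is not None),key=lambda s:abs(s[1][6]))[0]
f=bool(f);q=down(yaw,f);print("flip",f)
move_ptp([*xy,.2],q);move_gripper(.07,80)
im=read_camera("top");cv2.imwrite("pics/t1.png",im[:,:,::-1])
movel([*xy,.024],q,.12);print(read_eef_pos(),read_ft_force())
move_gripper(0.0,80);print("gap",read_finger_gap(),read_grasp_force(),read_time_s())
E
```

```text
clip [ 0.6159 -0.033  -1.835 ] 0.244 dist 0.0599 dir to spindle -1.939
False [ 0.26  0.74 -1.25  1.67  0.73  1.28  1.72]
True [ 0.19  0.64 -1.09  1.67  0.6   1.21 -1.34]
flip True
[0.53257633 0.32456486 0.02497809] [ 0.59552844  0.06005352 -0.62634653]
gap 0.02453622529234101 79.53021168708801 7.2417
```

```bash
cat >> h.py <<'E'
def u(a): return np.array([np.cos(a),np.sin(a)])
C=np.array([.5943,-.0889])
def tips(t,yaw,z,L=.110,speed=.1):
    g=np.array(t)-L*u(yaw);movel([*g,z+.025],down(yaw,True),speed)
E
python3 - <<'E'
from h import *
p=read_eef_pos();movel([p[0],p[1],.2],None,.15)
cl=np.array([.6159,-.033]);a=-1.835
t=cl-.085*u(a)
g=t-.11*u(a);move_ptp([*g,.13+.025],down(a,True))
tips(t,a,.105)
print(read_eef_pos(),"gap",read_finger_gap(),"yawtool",Ro.from_quat(read_tcp_rot()).as_matrix()[:2,0],read_ft_force(),read_time_s())
ims=[]
for c in("top","side"):
    im=read_camera(c);cv2.imwrite(f"pics/{c}2.png",im[:,:,::-1])
    for r in tip_of(c,"fork_tips"): print(c,np.round(r["at"],1),round(r["confidence"],2),at_z(c,r["at"],.105).round(4),"expect",proj(c,[*t,.105]).round(1))
    x,y=proj(c,[*cl,.08]).astype(int);k=im[y-40:y+35,x-60:x+50];ims.append(cv2.resize(k,(770,525) if 0 else (550,375)[:2] if 0 else (440,300),interpolation=cv2.INTER_CUBIC))
cv2.imwrite("pics/c2.png",np.vstack(ims)[:,:,::-1])
E
```

```text
[0.66548833 0.15564153 0.12847634] gap 0.02509674845899565 yawtool [0.25943494 0.96575931] [ 0.27175083  0.5258861  -2.18758143] 9.85
top [270.6 266.9] 0.82 [0.3834 0.1107 0.105 ] expect [291.9 177.1]
side [278.4 199.2] 0.87 [0.6283 0.0576 0.105 ] expect [277.3 196.5]
side [342.1 277. ] 0.55 [0.3367 0.219  0.105 ] expect [277.3 196.5]
```

View pics/c2.png

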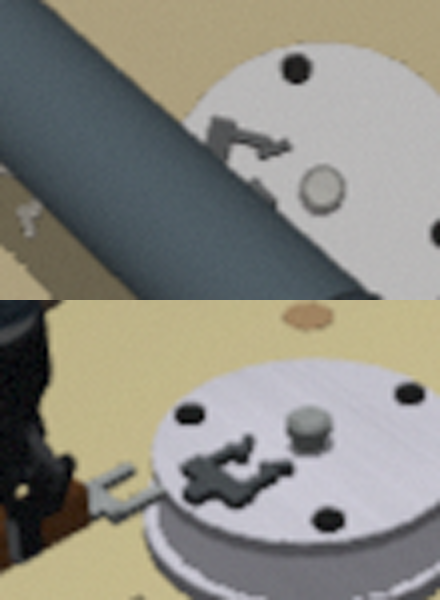

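The side view shows the fork held level, its tines (crop 135–163, 468–493) in line with the clip's tab at (185,490). I'll move over the tab and look again before lowering.

Run:
```python
from h import *
cl=np.array([.6159,-.033]);a=-1.835
x,y=proj("side",[*cl,.08]).astype(int)
# tine ends seen before (crop px -> image): near, far; expected mid tine ends, mid-thickness
t=cl-.085*u(a);n=u(a+np.pi/2)
for px,s in(((163,193),1),((135,168),-1)): print("seen",x-60+px[0]/4,y-40+px[1]/4,"expect",proj("side",[*(t+s*.017*n),.104+.004-.0005]).round(1))
tips(cl-.041*u(a),a,.090,speed=.08)
print(read_eef_pos(),read_ft_force(),read_time_s())
im=read_camera("side");x,y=proj("side",[*cl,.08]).astype(int);k=cv2.resize(im[y-35:y+30,x-45:x+45],None,fx=8,fy=8,interpolation=cv2.INTER_CUBIC)
q=lambda P:tuple(int(v) for v in (proj("side",P)-[x-45,y-35]+.5)*8)
c=cl-.041*u(a)
for s in(1,-1):
    for e in(.012,.022): cv2.circle(k,q([*(c+s*e*n),.089]),3,(255,0,0),-1)
    cv2.circle(k,q([*(cl-.032*u(a)+s*.03*n),.08]),3,(0,255,0),-1);cv2.circle(k,q([*(cl-.049*u(a)+s*.008*n),.08]),3,(0,255,0),-1)
cv2.imwrite("pics/c3.png",k[:,:,::-1])
```

```text
seen 281.75 199.25 expect [273.3 193.1]
seen 274.75 193.0 expect [281.2 198.4]
[0.65539694 0.11291849 0.11517794] [ 0.85402821 -0.63575545 -1.58334791] 10.7833
```

View pics/c3.png

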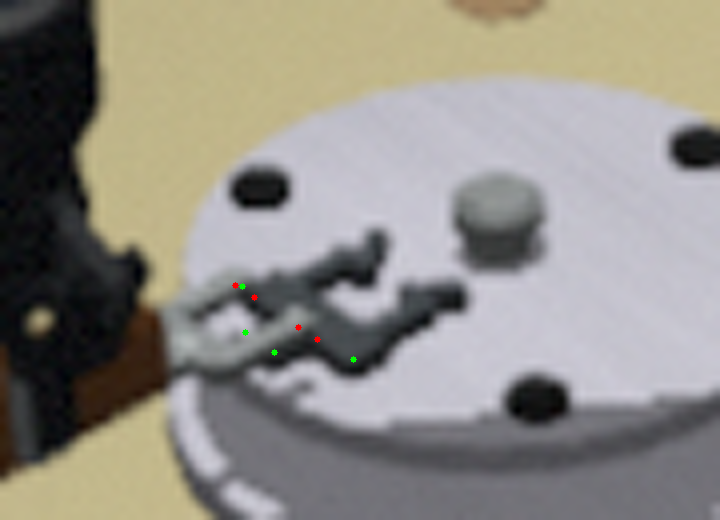

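The tines sit on the red predictions (240,288) and (308,332) and straddle the tab at about (262,350). I'll lower until the fork touches the face.

Run:
```python
from h import *
cl=np.array([.6159,-.033]);a=-1.835;t=cl-.041*u(a)
f0=read_ft_force()[2]
for z in [.082,.079,.077,.0755,.074,.073,.072,.071,.070,.069,.068]:
    tips(t,a,z,speed=.06);pause(.05);f=read_ft_force();print(z,round(read_eef_pos()[2]-.025,4),np.round(f,1))
    if f[2]-f0>2.5: break
print(read_time_s())
```

```text
0.082 0.0815 [-0.1  0.2 -2.9]
0.079 0.0789 [-0.3  0.7 -1.3]
0.077 0.0769 [ 0.7  0.5 -1.1]
0.0755 0.0754 [-0.1  0.3 -2.1]
0.074 0.0739 [-0.7 -0.8 -2.1]
0.073 0.073 [-0.5 -0.4 -2.1]
0.072 0.072 [-0.2  0.5 -2.1]
0.071 0.0709 [ 0.5  0.1 -2.1]
0.07 0.0699 [-1.1  0.8 -1.8]
0.069 0.0694 [-0.1  0.5 -0.1]
0.068 0.0688 [-0.5  1.1  3.3]
14.1667
```

Run:
```python
from h import *
cl=np.array([.6159,-.033]);a=-1.835;b=-1.915;z=.0712
tips(cl-.041*u(a),a,z,speed=.03)
tips(cl-.031*u(a),a,z,speed=.04);print(np.round(read_ft_force(),1))
s0=cl-.031*u(a);s1=C-.062*u(b)
for k in(.34,.67,1): tips(s0+k*(s1-s0),a+k*(b-a),z,speed=.04)
print("pre",np.round(read_ft_force(),1),read_time_s())
im=read_camera("side");x,y=proj("side",[*cl,.08]).astype(int);k=cv2.resize(im[y-35:y+30,x-45:x+45],None,fx=8,fy=8,interpolation=cv2.INTER_CUBIC)
cv2.imwrite("pics/c4.png",k[:,:,::-1])
```

```text
[-0.1  0.3 -3. ]
pre [-0.3 -0.2 -3. ] 16.025
```

View pics/c4.png

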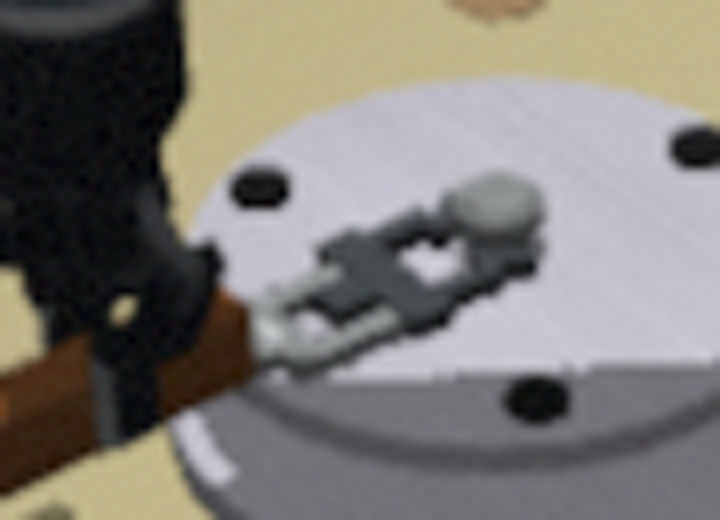

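The tines sit squarely on the clip's back (340,275)–(400,320), straddling the tab, with the lips at the spindle (450,215) and (530,265). Now I'll push it home in force-checked steps.

Run:
```python
from h import *
b=-1.915;z=.0712
for d in list(np.arange(.058,.0335,-.003))+[.033,.032,.031,.030,.029,.028,.027,.026]:
    tips(C-d*u(b),b,z,speed=.03);f=np.array(read_ft_force());F=-f[:2]@u(b)
    act=np.linalg.norm(np.array(read_eef_pos())[:2]+.11*u(b)-C)
    print(round(d,4),"act",act.round(4),"F",F.round(1),"fz",f[2].round(1),"lat",(f[:2]@u(b+1.57)).round(1))
    if d<.0345 and F>32 or F>60: break
print(read_finger_gap(),read_time_s())
im=read_camera("side");x,y=proj("side",[*C,.08]).astype(int);k=cv2.resize(im[y-35:y+30,x-60:x+35],None,fx=8,fy=8,interpolation=cv2.INTER_CUBIC)
cv2.imwrite("pics/c5.png",k[:,:,::-1])
```

```text
0.058 act 0.0582 F 0.7 fz -1.9 lat -0.7
0.055 act 0.0568 F 3.0 fz -1.4 lat -2.6
0.052 act 0.0555 F 6.3 fz -1.6 lat -3.2
0.049 act 0.0546 F 8.3 fz -1.9 lat -2.0
0.046 act 0.0535 F 10.6 fz -2.7 lat -1.6
0.043 act 0.05 F 8.9 fz -2.1 lat -2.4
0.04 act 0.0395 F -1.0 fz -2.2 lat 0.2
0.037 act 0.0347 F 0.6 fz -2.2 lat -0.0
0.034 act 0.0332 F -0.2 fz -1.5 lat -0.6
0.033 act 0.0329 F -0.6 fz -2.4 lat -0.4
0.032 act 0.0325 F 0.3 fz -2.6 lat 0.1
0.031 act 0.0324 F 3.4 fz -2.4 lat 0.3
0.03 act 0.0322 F 5.3 fz -2.6 lat -0.4
0.029 act 0.0322 F 6.6 fz -2.3 lat -0.1
0.028 act 0.0321 F 7.3 fz -2.3 lat 0.2
0.027 act 0.032 F 7.7 fz -1.9 lat -0.1
0.026 act 0.0319 F 8.8 fz -2.0 lat 0.5
0.02480921911312624 20.3583
```

View pics/c5.png

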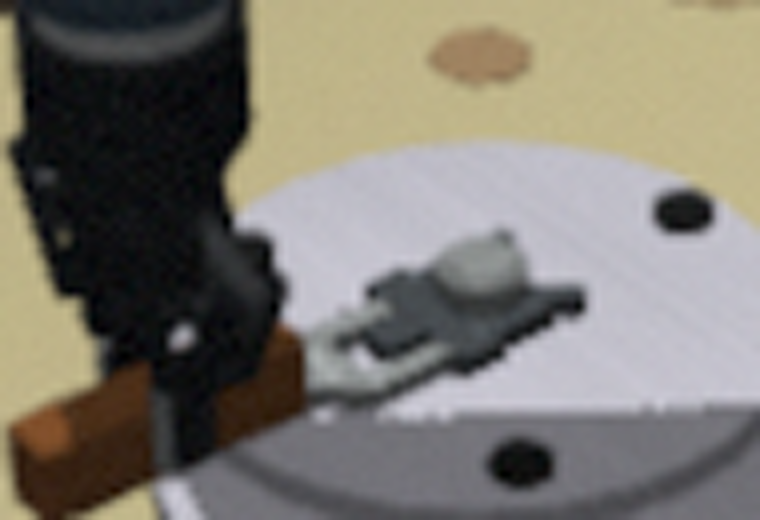

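The clip is snapped home: it stalls at 32 mm, the force fell through the snap, and the lips at (505,240) and (575,295) are past the spindle. Now I'll back out and lay the fork down where it came from.

Run:
```python
from h import *
b=-1.915
tips(C-.045*u(b),b,.0715,speed=.04);tips(C-.145*u(b),b,.0735,speed=.1)
p=read_eef_pos();movel([p[0],p[1],.18],None,.15)
xy=[.532,.324];q=down(-1.86,True)
move_ptp([*xy,.15],q);movel([*xy,.034],q,.1);pause(.1);f0=read_ft_force()[2]
for z in(.030,.028,.0265,.0255,.0245,.0235,.0225):
    movel([*xy,z],q,.04);f=read_ft_force()[2];print(z,round(read_eef_pos()[2],4),round(f-f0,1))
    if f-f0>3: break
move_gripper(.07);pause(.2);movel([*xy,.2],q,.12);print(read_finger_gap(),read_time_s())
ims=[]
for c,(x,y,P) in dict(top=(45,30,[*C,.08]),side=(60,40,[*C,.08])).items():
    im=read_camera(c);cv2.imwrite(f"pics/{c}6.png",im[:,:,::-1])
    X,Y=proj(c,P).astype(int);ims.append(cv2.resize(im[Y-30:Y+30,X-40:X+40],(400,300),interpolation=cv2.INTER_CUBIC))
X,Y=proj("side",[.53,.3,0]).astype(int);ims.append(cv2.resize(im[Y-50:Y+40,X-60:X+60],(400,300)));ims.append(cv2.resize(im,(400,300)))
cv2.imwrite("pics/c6.png",np.vstack([np.hstack(ims[:2]),np.hstack(ims[2:])])[:,:,::-1])
```

```text
0.03 0.0298 -0.4
0.028 0.0278 0.8
0.0265 0.0264 0.5
0.0255 0.0254 1.1
0.0245 0.0246 0.1
0.0235 0.0246 7.6
0.07032766920856785 29.0167
```

View pics/c6.png

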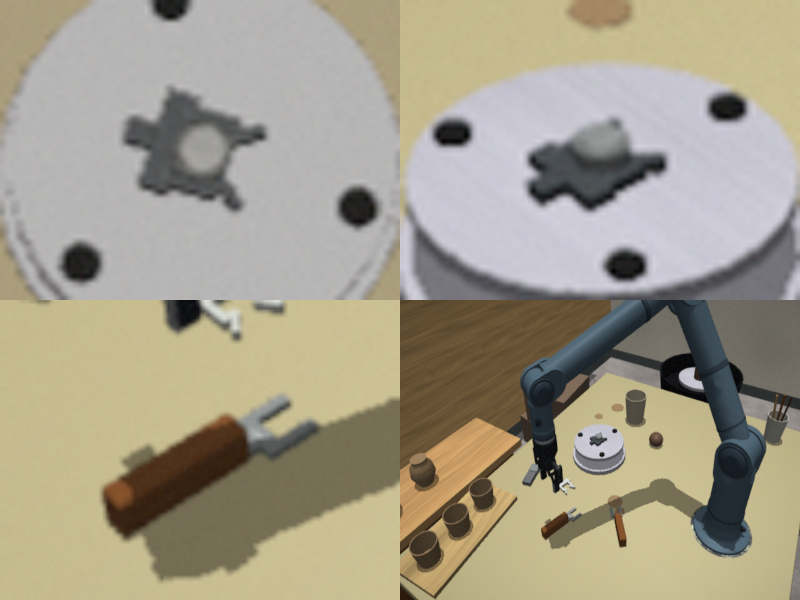

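The clip encloses the spindle head (top crop at (200,150)), lips past it. The fork lies flat on the bench and the bystanders haven't moved.

```bash
python3 -c "
from bench import *
print(sign_off())"
```

```text
the job is handed in; nothing more can be done
None
```

I pushed the clip into the spindle's groove with the fork until it snapped home, laid the fork flat on the bench and let go; the bucket, clay and brush look unmoved, and I handed the job in after about 29 s (no verdict came back).

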